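# Dock the phone rest and bolt it down

## Robot

A 7-joint arm with a two-finger parallel gripper is mounted at the origin on a cart in front of the work surface, level with it; the furniture and walls round the work are solid. World frame = base frame: x ahead of the robot, y to its left, z up, the work surface at z = 0. Lengths are in m, angles in rad, forces in N, time in s.
With the tool pointing down it reaches from about 0.4 to 0.75 m from the base axis. Payload 19.5 kg.
Tool frame: the origin (TCP) lies midway between the tips of the shut fingers; the grasp point (between the pads) lies 19 mm behind it; z points along the fingers, y is the line along which they close (so a half turn about z gives the same grasp; the last joint's range is limited). The gripper opens to 85 mm and grips with 20 to 120 N. Pads are 22 mm wide; open, the fingers measure 114 mm over their backs; the gripper's body (76 mm by 85 mm) begins 54 mm behind the grasp point. The pads swing forward as they close: fully open they stand 13 mm farther back than shut.
Start: joints at [1.114, 0.707, -0.028, 1.485, 0.022, 0.951, -0.075], TCP at [0.232, -0.526, 0.231] pointing down, gripper open.
Joint ranges: [-2.71, 2.71], [-0.32, 2.16], [-1.57, 1.52], [0, 2.45], [-1.46, 4.6], [0, 2.02], [-2.83, 2.83]. Speed limits (rad/s): [1.89, 1.89, 2.57, 2.57, 3.01, 3.01, 3.01].

## Interface

Orientations are given as a 3x3 rotation matrix whose columns are the frame's x, y, z axes.
In Python, from bench import ctrl gives the robot as it stands. Calls block until the motion is done:
- ctrl.goto(position, orientation): joint-space move of the TCP to a pose.
- ctrl.servo_line(position, orientation=None, speed=0.15, f_stop=None): straight line of the TCP; orientation=None keeps the orientation; speed is the mean speed in m/s. With f_stop (N) it stops when the force on the tool has changed by that much, and returns True; else False.
- ctrl.move_joints(angles): joint-space move.
- ctrl.move_gripper(opening, newtons=None): finger opening in m; newtons is the grip in N (None keeps the last); returns when the fingers have stopped.
- ctrl.wait(seconds).
- ctrl.ik(position, orientation): joint angles nearest the present ones, or None.
- ctrl.camera(name): name is "side" or "top"; returns a dict with "frame" (480x640x3 uint8, red, green, blue), "z_map" (480x640 float32, m along the optical axis (not along the pixel's ray), 0 where there is no reading), "fx", "fy", "cx", "cy" (pixels), "rvec" (rotation vector, rad) and "tvec" (3), from world to camera coordinates, as OpenCV has them. Camera axes: x right, y down, z forward; pixel columns grow to the right and rows downward; lengths in m; the calibration is good to about 2 mm. A picture is of the moment at which its call begins.
A pose or a line that the arm cannot do raises ctrl.MotionError and nothing moves.
- ctrl.job_done(): hands the job in; it is judged then, once.
Readings, each from a call of its own:
- ctrl.current_time_s(): time.
- ctrl.current_joints(): joint angles.
- ctrl.current_dq(): joint speeds.
- ctrl.current_tau(): joint torques, N m.
- ctrl.current_position(): TCP position.
- ctrl.current_eef_rot(): TCP orientation.
- ctrl.current_ft_force(): force on the tool from outside, world axes, zero at the start.
- ctrl.current_moment(): the same for the moment, N m.
- ctrl.current_width(): finger opening in m.
- ctrl.current_grasp_force(): force on a finger pad.
Only numpy, scipy, OpenCV 4.12 (cv2) and the standard library are available. Lean on these libraries where they do the work, as an engineer would, in place of code of your own. Each camera call takes 0.05 s, during which the arm holds its last target. There are 200 camera calls.

## Task

Dock the cast phone rest on the bench plate so that the phone clipped to it can be worked on under the magnifier: set it down gently over the plate's rail and between the two ears, with its eye in line with the bolt, and let go. Press down on the left end of its top ledge and then on the right end to feel that it does not rock, then push the barrel bolt across until it is fully home through the eye. Leave the other things on the bench where they are.

Things in the scene. Friction and masses are not known exactly. Their poses are not given: they have to be found in the camera images.
- rest: Loose grey-painted casting with bare machined faces, about 0.6 kg, 140 wide (y) x 138 deep (x) x 181 mm tall; a dark phone back is clipped on its 30 deg sloping table. Origin: on its underside, mid-width, in the middle of a 32 wide, 8 deep channel that runs along y under the foot. Foot x -33..+70, y +-55. x points to its back, +y to its left seen from the front (the table's low side), z up.
- rest_lug (a point): Middle of the top of the rest's lifting lug, the upright tab to grip: 14 thick (x), 40 wide (y), standing 42 mm above the flat top ledge; at x 23, y 0, z 181 mm of the rest, its centre of mass about 10 mm in front of it.
- rest_end_left (a point): Top of the rest's flat horizontal ledge near its left end (x 25, y +46, z 139 mm of the rest); place to press on. The ledge is 36 deep (x 4..40) and y +-68 long.
- rest_end_right (a point): The same near its right end (x 25, y -46, z 139 mm of the rest). A press counts anywhere more than 30 mm left or right of the lug's middle; a few newtons are enough.
- rest_keeper (a point): Centre of the keeper, a closed eye low on the rest's front (x -48, y -17, z 12 mm of the rest): opening 18 wide (x) and 17 high, 10 mm thick along y. The table overhangs it: underside of its low front edge at x -63, z 90 mm of the rest, y +-70; table 8 mm thick, rising 30 deg towards the back.
- dock: Dark steel plate 156 x 184 x 8 mm screwed to the bench (fixed; x -76..80, y -74..110 of its frame). Origin: underside, below the seat. x points to its back, y to its left, as for the rest. It bears the rail, the ears and, along its front left, the barrel bolt.
- dock_seat (a point): Seat, on top of the plate (z 8 mm), axes as the plate's: the rest is docked when its origin lies here with the same axes. Centre of the rail (27 wide in x, 100 long in y, 6 high); two ears 8 thick and 14 high stand on the plate at y +-58..66, x 30..60: play 2.5 mm in x, 3 mm in y.
- bolt (a joint): Travel of the barrel bolt in m: 0 fully drawn, 0.040 fully home (its collar meets the guide). It slides towards the dock's -y. Friction about 2.5 N, no spring, stays where left.
- bolt_knob (a point): Centre of the ball knob, 17 mm diameter, on an 8 mm upright stem on the bolt; 46 mm above the plate's underside, at x -48 mm of the dock; y is 72 mm drawn, 32 mm home. Guides to both sides of its path (y 10..24 and 84..96) reach 29 mm high. With the rest docked the table overhangs it by 15 mm, so it is reached with the tool tilted 30 to 45 deg, leaning out over the front.
- bolt_tip (a point): End face centre of the bolt rod, 10 mm diameter, axis 20 mm above the plate's underside; y of the dock 14 mm drawn, -26 mm home, then 4 mm past the eye's far side. The rod's tail reaches 126 mm behind the tip.
- tip_tin: Small round open tin with brass wool, 58 x 58 x 22 mm, origin under its centre; leave alone.
- tape_roll: Roll of black tape lying flat, 62 x 60 x 19 mm, origin under its centre; leave alone.
- multimeter: Handheld multimeter lying on its back, 145 x 69 x 38 mm, origin under its centre; leave alone.
- flux_syringe: Syringe lying on the bench, 28 x 108 x 18 mm, origin under its centre; leave alone.

How it is judged:
By the outcome, as a careful person would: the job done as asked, in the order asked, and still so for the second after the job is handed in, with the robot touching nothing.
It also fails if it takes over 69 s, if anything falls off the work surface, if the arm or the gripper's body presses on something with over 40 N, if the wrist force passes 120 N, or if a joint passes its speed limit or range.

## Working session

There is one attempt and no reset: what is moved stays moved. The work goes in short steps, each a Python script; the robot and the scene stay as the last script left them, time stands still between calls to the robot, and variables do not carry over. Pictures are saved under pics/ and viewed, at most 10 in all, crops included, and the job is handed in when it is done.

```bash
ls; mkdir -p pics; cat > h.py <<'E'
import numpy as np, cv2
from bench import ctrl
def cam(n):
    d=ctrl.camera(n); d['R']=cv2.Rodrigues(np.array(d['rvec'],float))[0]; d['t']=np.array(d['tvec'],float).ravel(); return d
def cloud(d):
    z=d['z_map']; v,u=np.mgrid[:480,:640]
    P=np.stack([(u-d['cx'])/d['fx']*z,(v-d['cy'])/d['fy']*z,z],-1)
    W=(P-d['t'])@d['R']; W[z<=0]=np.nan; return W
def ray(d,u,v,h):
    r=d['R'].T@np.array([(u-d['cx'])/d['fx'],(v-d['cy'])/d['fy'],1]); c=-d['R'].T@d['t']
    return c+r*(h-c[2])/r[2]
def proj(d,p):
    q=d['R']@np.array(p)+d['t']; return d['fx']*q[0]/q[2]+d['cx'],d['fy']*q[1]/q[2]+d['cy']
E
python3 - <<'E'
from h import *
for n in('top','side'):
    d=cam(n); cv2.imwrite(f'pics/{n}0.png',d['frame'][:,:,::-1]); np.savez(f'{n}0.npz',**d)
    print(n,d['fx'],-d['R'].T@d['t'],d['R'].round(2).tolist())
print(ctrl.current_time_s())
E
```

```text
pics
top 526.59801748955 [0.40354065 0.12427052 1.28741325] [[-0.03, -1.0, 0.01], [-1.0, 0.02, -0.06], [0.06, -0.01, -1.0]]
side 494.1691948453954 [0.04627852 1.04971468 0.65493642] [[-0.91, -0.42, -0.02], [-0.17, 0.43, -0.89], [0.38, -0.8, -0.46]]
0.1
```

View pics/top0.png

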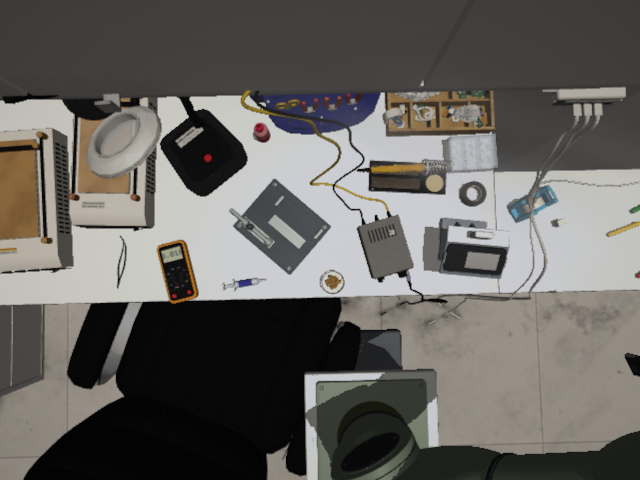

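View pics/side0.png

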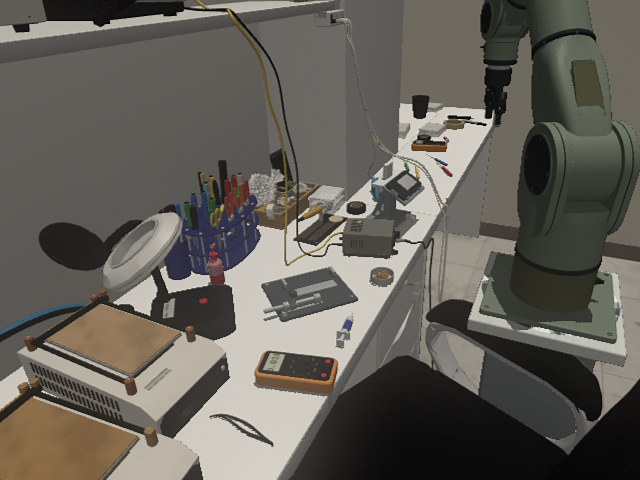

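The top view shows the dock plate around (283,225), yawed about -40°, with the bolt at (232..272, 210..245). The rest is at (475,247), about square to the world, with its ledge at the far side. The power supply at (385,247) stands between them. The side view confirms this.

```bash
python3 - <<'E'
from h import *
d=dict(np.load('top0.npz')); W=cloud(d); g=cv2.cvtColor(d['frame'],cv2.COLOR_RGB2GRAY)
def rect(P): 
    r=cv2.minAreaRect((P[:,:2]*1000).astype(np.float32)); return np.round(r[0],1),np.round(r[1],1),round(r[2],1),len(P)
# rest
S=W[205:290,425:520].reshape(-1,3)
print('h>172',rect(S[S[:,2]>.172]), np.median(S[S[:,2]>.172,2]))
m=abs(S[:,2]-.139)<.004; print('ledge band',rect(S[m]))
print('all>.02',rect(S[S[:,2]>.05]))
# psu
S=W[205:285,355:415].reshape(-1,3); print('psu',rect(S[S[:,2]>.03]),np.nanmax(S[:,2]))
# dock
s=np.s_[170:285,220:340]
mask=((g<150)).astype(np.uint8); mk=np.zeros_like(mask); mk[s]=mask[s]
n,l,st,_=cv2.connectedComponentsWithStats(mk); k=1+np.argmax(st[1:,4]); cs,_=cv2.findContours((l==k).astype(np.uint8),0,1)
c=cv2.convexHull(max(cs,key=cv2.contourArea)); a=cv2.approxPolyDP(c,6,True)[:,0]; print(a.tolist())
print([ray(d,u,v,.008)[:2].round(4).tolist() for u,v in a])
pts=np.array([ray(d,u,v,.008) for u,v in c[:,0]]); print(rect(pts))
S=W[s].reshape(-1,3); 
for lo,hi in((.012,.0175),(.025,.06)): 
    print(lo,rect(S[(S[:,2]>lo)&(S[:,2]<hi)]))
print('knob',S[S[:,2]>.04].round(4).tolist())
def up(s,n): 
    cv2.imwrite(n,cv2.resize(d['frame'][s][:,:,::-1],None,fx=5,fy=5,interpolation=2))
a=cv2.resize(d['frame'][170:285,225:340][:,:,::-1],(575,575),interpolation=cv2.INTER_CUBIC)
b=cv2.resize(d['frame'][205:290,425:515][:,:,::-1],(212,200),interpolation=cv2.INTER_CUBIC); 
o=np.zeros((575,790,3),np.uint8); o[:,:575]=a; o[:200,576:788]=b; cv2.imwrite('pics/c.png',o)
E
```

```text
h>172 (array([ 464. , -232.9]), array([40.6, 14.1]), 82.9, 132) 0.1813067668637796
ledge band (array([ 446.8, -231.5]), array([139.6,  68.6]), 83.1, 1288)
all>.02 (array([ 432.7, -230.7]), array([141.5, 116.1]), 82.9, 3053)
psu (array([457.8, -37.1]), array([182.6,  99.6]), 14.2, 2583) 0.08013614161537182
[[273, 179], [330, 226], [290, 274], [233, 226], [229, 211]]
[[0.6221, 0.2232], [0.5033, 0.0867], [0.3892, 0.1867], [0.5091, 0.3227], [0.546, 0.3318]]
(array([516.3, 216. ]), array([214.9, 156.3]), 48.1, 19)
0.012 (array([504.2, 208.5]), array([287.1, 277.1]), 88.5, 771)
0.025 (array([507.7, 215.2]), array([313.2, 228.4]), 78.8, 319)
knob [[0.6163, 0.0962, 0.1426], [0.6159, 0.094, 0.1444], [0.6149, 0.092, 0.1492], [0.6151, 0.0898, 0.1481], [0.6158, 0.1005, 0.1337], [0.6149, 0.0983, 0.1382], [0.6139, 0.0963, 0.1433], [0.6133, 0.0942, 0.1467], [0.614, 0.0919, 0.1427], [0.6146, 0.1026, 0.1286], [0.6143, 0.1004, 0.1298], [0.6131, 0.0984, 0.136], [0.6128, 0.0962, 0.1376], [0.6139, 0.1048, 0.1199], [0.6124, 0.1027, 0.1279], [0.6124, 0.1005, 0.128], [0.6124, 0.0982, 0.1273], [0.6125, 0.109
[... 1949 characters left out ...]
, 0.0548], [0.5071, 0.2695, 0.047], [0.5048, 0.281, 0.0497], [0.504, 0.2775, 0.0588], [0.5046, 0.2761, 0.0507], [0.5043, 0.2734, 0.0541], [0.5042, 0.2711, 0.0539], [0.5047, 0.2694, 0.0478], [0.5023, 0.283, 0.0521], [0.5021, 0.2805, 0.0538], [0.502, 0.278, 0.0551], [0.5022, 0.2761, 0.0509], [0.5017, 0.2731, 0.0564], [0.502, 0.2712, 0.0527], [0.5022, 0.2693, 0.0492], [0.5003, 0.2836, 0.0479], [0.5002, 0.2813, 0.0479], [0.4997, 0.2781, 0.0545], [0.4996, 0.2757, 0.0549], [0.4999, 0.2739, 0.0502], [0.4998, 0.2715, 0.0505], [0.5, 0.2696, 0.0469], [0.4977, 0.281, 0.0504], [0.4979, 0.279, 0.0472], [0.4978, 0.2766, 0.0475], [0.4975, 0.2739, 0.0511], [0.4976, 0.2719, 0.0481], [0.4959, 0.2775, 0.0408]]
```

View pics/c.png

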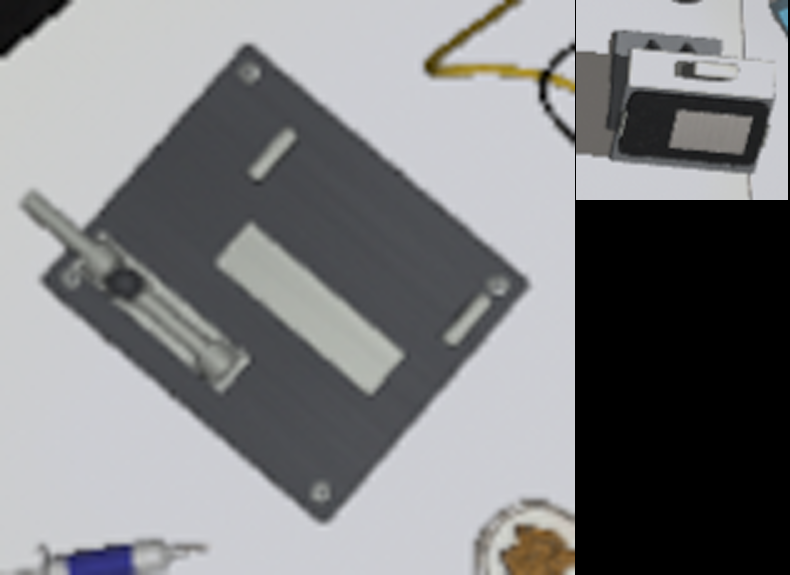

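The crop shows the rail in the plate's middle (crop 310,310), ears at (272,153) and (467,320), and the knob at (124,284). The lug tops the rest's ledge. Next I fit the dock from the rail and ears, then check IK.

```bash
cat >> h.py <<'E'
def frame(yaw,p,q):
    c,s=np.cos(yaw),np.sin(yaw); return np.array(p)+np.array([[c,-s,0],[s,c,0],[0,0,1]])@np.array(q)
def down(yaw,flip=1):
    c,s=np.cos(yaw),np.sin(yaw); y=np.array([c,s,0])*flip; z=np.array([0,0,-1.]); return np.c_[np.cross(y,z),y,z]
def tilt(yaw,th,quarter=0):
    # tool z into dock +x and down; tool y in the vertical plane (quarter=0,2) or along dock y (1,3)
    c,s=np.cos(yaw),np.sin(yaw); X=np.array([c,s,0]); Z=np.array([0,0,1.]); Y=np.array([-s,c,0])
    z=np.sin(th)*X-np.cos(th)*Z; n=np.cos(th)*X+np.sin(th)*Z
    y=[n,Y,-n,-Y][quarter]; return np.c_[np.cross(y,z),y,z]
E
python3 - <<'E'
from h import *
for n in('top','side'):
    d=dict(np.load(n+'0.npz')); g=cv2.cvtColor(d['frame'],cv2.COLOR_RGB2GRAY)
    if n=='top':
        x0,x1,y0,y1=236,326,190,262
    else: x0,x1,y0,y1=255,360,262,322
    m=np.zeros_like(g); sub=g[y0:y1,x0:x1]; m[y0:y1,x0:x1]=(sub>125).astype(np.uint8)
    k,l,st,ce=cv2.connectedComponentsWithStats(m,connectivity=4)
    for i in range(1,k):
        if st[i,4]<15 or st[i,4]>1500: continue
        v,u=np.nonzero(l==i)
        for h in(.014,.022):
            P=np.array([ray(d,a,b,h)[:2] for a,b in zip(u,v)])*1000
            r=cv2.minAreaRect(P.astype(np.float32)); w,V=np.linalg.eigh(np.cov(P.T))
            a=np.degrees(np.arctan2(V[1,1],V[0,1])) 
            print(n,i,st[i].tolist(),h,P.mean(0).round(1),np.round(r[1],1),'pca',round(a%180,2),np.sqrt(12*w).round(1))
d=dict(np.load('top0.npz')); W=cloud(d)[205:290,425:520].reshape(-1,3)
yaw=np.radians(-7.1); lug=np.array([.464,-.2329]); o=lug-.023*np.array([np.cos(yaw),np.sin(yaw)])
Q=(W[:,:2]-o); c,s=np.cos(yaw),np.sin(yaw); X=Q[:,0]*c+Q[:,1]*s; Y=-Q[:,0]*s+Q[:,1]*c
for a in range(-80,10,6):
    k=(X*1e3>a)&(X*1e3<a+6)&(abs(Y)<.05); print(a,k.sum(),np.round(np.percentile(W[k,2],[10,50,95])*1e3) if k.sum() else'')
print(ctrl.current_eef_rot().round(2).tolist())
E
```

```text
top 1 [236, 190, 28, 34, 471] 0.014 [569.  291.7] [65.6 80.5] pca 150.07 [45.3 76.4]
top 1 [236, 190, 28, 34, 471] 0.022 [568.  290.6] [65.2 80. ] pca 150.07 [45.  75.9]
top 2 [289, 190, 37, 32, 607] 0.014 [566.8 126.8] [87.6 75.8] pca 52.23 [48.5 86.3]
top 2 [289, 190, 37, 32, 607] 0.022 [565.7 126.8] [87.1 75.3] pca 52.23 [48.2 85.7]
top 3 [275, 196, 9, 10, 29] 0.014 [568.4 208.9] [ 5.2 27.5] pca 138.27 [ 6.  28.2]
top 3 [275, 196, 9, 10, 29] 0.022 [567.4 208.3] [ 5.1 27.4] pca 138.27 [ 5.9 28.1]
top 4 [269, 215, 37, 34, 438] 0.014 [492.6 192.4] [99.3 26. ] pca 47.89 [25.9 99.5]
top 4 [269, 215, 37, 34, 438] 0.022 [492.1 192. ] [98.6 25.8] pca 47.89 [25.8 98.9]
top 9 [252, 223, 19, 22, 110] 0.014 [487.4 253.4] [65.1 14.3] pca 42.38 [14.3 58.8]
top 9 [252, 223, 19, 22, 110] 0.022 [486.8 252.6] [64.7 14.2] pca 42.38 [14.2 58.4]
top 13 [314, 229, 9, 10, 31] 0.014 [485.1 116. ] [ 6.2 26.1] pca 138.72 [ 6.7 28.3]
top 13 [314, 229, 9, 10, 31] 0.022 [484.6 116. ] [ 6.2 25.9] pca 138.72 [ 6.6 28.1]
top 14 [236, 230, 38, 32, 628] 0.014 [448.2 285.8] [89.9 74.9] pca 52.35 [48.6 86.9]
top 14 
[... 975 characters left out ...]
2.6] pca 147.56 [10.8 16.2]
side 8 [283, 302, 6, 4, 21] 0.022 [518.3 288.5] [11.  12.4] pca 147.56 [10.7 16. ]
side 9 [294, 303, 21, 7, 36] 0.014 [481.9 271.4] [46.3  6.3] pca 49.33 [ 6.5 48. ]
side 9 [294, 303, 21, 7, 36] 0.022 [476.4 281.1] [45.7  6.2] pca 49.33 [ 6.4 47.4]
-80 103 [-3.  1.  5.]
-74 100 [-2.  1.  4.]
-68 130 [ -1.  97. 103.]
-62 126 [ 99. 110. 116.]
-56 127 [112. 116. 120.]
-50 128 [116. 120. 124.]
-44 126 [120. 123. 127.]
-38 135 [123. 127. 130.]
-32 131 [126. 130. 135.]
-26 131 [130. 134. 138.]
-20 133 [133. 138. 141.]
-14 134 [136. 140. 145.]
-8 130 [139. 144. 148.]
-2 122 [135. 139. 144.]
4 137 [136. 140. 143.]
[[0.92, 0.4, -0.0], [0.4, -0.92, 0.0], [-0.0, -0.0, -1.0]]
```

```bash
cat >> h.py <<'E'
YR=np.radians(-7.1); LUG=np.array([.464,-.2329])
YD=np.radians(-42.); SEAT=np.array([.4925,.193,.008])
def D(x,y,z): return frame(YD,[SEAT[0],SEAT[1],0],[x/1e3,y/1e3,z/1e3])
E
python3 - <<'E'
from h import *
for f in(1,-1):
    for nm,p,R in(('g',[*LUG,.149],down(YR,f)),('gu',[*LUG,.29],down(YR,f)),('mid',[.42,-.03,.30],down(np.radians(-25),f)),('p',D(23,0,157),down(YD,f)),('pu',D(23,0,295),down(YD,f)),('pl',D(25,46,150),down(YD,f)),('pr',D(25,-46,150),down(YD,f))):
        q=ctrl.ik(p,R); print(f,nm,None if q is None else np.round(q,2).tolist())
for q4 in range(4):
  for th in(35,40,45):
    for y in(95,50):
        q=ctrl.ik(D(-43,y,40),tilt(YD,np.radians(th),q4)); print(q4,th,y,None if q is None else np.round(q,2).tolist())
E
```

```text
1 g [0.51, 0.75, -0.19, 1.79, 0.22, 0.63, 0.07]
1 gu [0.56, 0.56, -0.28, 1.58, 0.18, 1.02, 0.1]
1 mid [0.12, 0.39, -0.19, 1.87, 0.09, 0.88, -0.55]
1 p [-0.44, 0.76, 0.09, 1.71, -0.1, 0.68, -1.03]
1 pu [-0.32, 0.58, -0.14, 1.5, 0.09, 1.06, -1.22]
1 pl [-0.48, 0.82, 0.1, 1.56, -0.11, 0.76, -1.06]
1 pr [-0.39, 0.73, 0.08, 1.85, -0.1, 0.57, -0.99]
-1 g [0.09, 0.83, 0.6, 1.8, -0.68, 0.73, -2.2]
-1 gu [0.04, 0.64, 0.7, 1.6, -0.45, 1.07, -2.4]
-1 mid [0.72, 0.66, -1.34, 1.86, 0.69, 1.21, 1.86]
-1 p [0.13, 0.98, -1.13, 1.69, 0.97, 1.14, 1.12]
-1 pu [0.18, 0.86, -1.35, 1.49, 0.84, 1.46, 1.23]
-1 pl [0.06, 1.04, -1.13, 1.54, 0.98, 1.21, 1.16]
-1 pr [0.2, 0.95, -1.13, 1.84, 1.0, 1.06, 1.07]
0 35 95 [-1.29, 1.33, 0.99, 1.7, -0.78, 0.49, -0.91]
0 35 50 [-1.24, 1.21, 0.77, 1.86, -0.4, 0.25, -1.24]
0 40 95 [-1.31, 1.34, 0.94, 1.69, -0.53, 0.42, -1.19]
0 40 50 [-1.33, 1.31, 0.9, 1.86, -0.63, 0.29, -1.07]
0 45 95 [-1.39, 1.46, 1.11, 1.69, -0.75, 0.49, -1.05]
0 45 50 [-1.39, 1.39, 0.98, 1.85, -0.66, 0.31, -1.1]
1 35 95 [-1.23, 1.24, 0.79, 1.69, -0.35, 0.39, 0.27]
1 35 50 [-1.22, 1.19, 0.71, 1.86, -0.1
[... 158 characters left out ...]
21, 0.4, 0.04]
1 45 50 [-1.33, 1.31, 0.81, 1.85, -0.02, 0.26, -0.14]
2 35 95 [-0.44, 1.23, -0.91, 1.67, 1.52, 1.46, 0.42]
2 35 50 [-0.42, 1.21, -0.91, 1.83, 1.53, 1.45, 0.29]
2 40 95 [-0.48, 1.26, -0.91, 1.66, 1.56, 1.55, 0.38]
2 40 50 [-0.46, 1.24, -0.91, 1.83, 1.56, 1.54, 0.24]
2 45 95 [-0.51, 1.3, -0.91, 1.66, 1.59, 1.65, 0.34]
2 45 50 [-0.5, 1.28, -0.91, 1.82, 1.58, 1.64, 0.19]
3 35 95 [-1.32, 1.4, 1.13, 1.7, -1.0, 0.59, -2.3]
3 35 50 [-1.28, 1.27, 0.89, 1.86, -0.81, 0.32, -2.42]
3 40 95 [-0.48, 1.26, -0.91, 1.66, 1.56, 1.55, 1.95]
3 40 50 [-1.32, 1.3, 0.89, 1.86, -0.61, 0.28, -2.67]
3 45 95 [-1.4, 1.47, 1.13, 1.69, -0.79, 0.51, -2.58]
3 45 50 [-1.44, 1.5, 1.17, 1.85, -1.08, 0.47, -2.29]
```

```bash
python3 - <<'E'
from h import *
R=down(YR)
ctrl.goto([*LUG,.235],R)
ctrl.move_gripper(.05)
print(ctrl.servo_line([*LUG,.149],speed=.08,f_stop=8), ctrl.current_position(), ctrl.current_time_s())
ctrl.move_gripper(0,60)
print('w',ctrl.current_width(),ctrl.current_grasp_force(),ctrl.current_ft_force(),ctrl.current_moment())
p0=ctrl.current_position()
ctrl.servo_line([*LUG,.179],speed=.06)
print(ctrl.current_width(),ctrl.current_ft_force().round(2),ctrl.current_moment().round(3),p0,ctrl.current_time_s())
d=cam('side'); cv2.imwrite('pics/s1.png',d['frame'][100:300,330:530][:,:,::-1].repeat(3,0).repeat(3,1))
E
```

```text
False [ 0.46417908 -0.23299548  0.14939744] 3.1667
w 0.013157148281832752 60.19231081008911 [ 0.83547225 -0.39289332 -3.80360061] [-0.06850707 -0.1092301   0.02645161]
0.013212970844838188 [ 0.39 -1.11 -6.16] [ 0.005 -0.034 -0.003] [ 0.4638967  -0.23291949  0.14891883] 4.2333
```

View pics/s1.png

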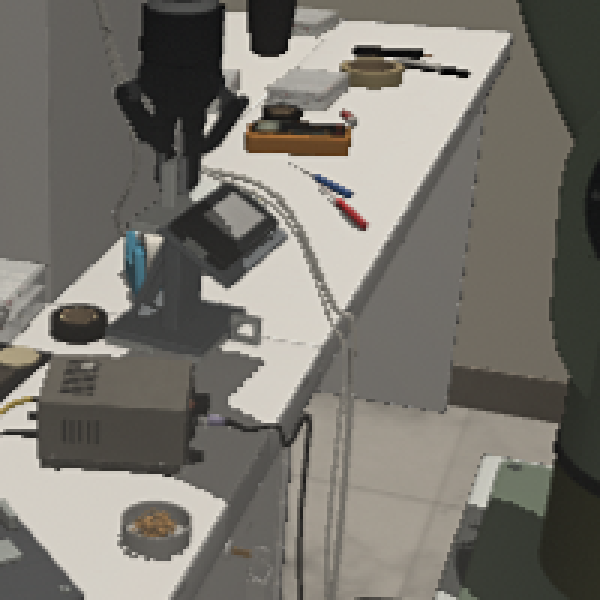

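The rest is held level, with the keeper visible at crop (245,328), clear of the bench. I carry it over the dock and check before lowering.

```bash
python3 - <<'E'
from h import *
ctrl.servo_line([*LUG,.29],speed=.15)
ctrl.servo_line([.43,-.03,.30],down(np.radians(-25)),speed=.15)
ctrl.servo_line(D(23,0,290),down(YD),speed=.15)
ctrl.servo_line(D(23,0,149+8+32),speed=.12)
ctrl.wait(.2)
p=ctrl.current_position(); print(p,D(23,0,189),ctrl.current_width(),ctrl.current_ft_force().round(2),ctrl.current_time_s())
for n in('top','side'):
    d=cam(n); np.savez(n+'1.npz',**d)
    cv2.imwrite(f'pics/{n}1.png',cv2.resize((d['frame'][150:300,200:360] if n=='top' else d['frame'][180:340,220:400])[:,:,::-1],None,fx=4,fy=4,interpolation=cv2.INTER_CUBIC)[:600,:800])
    W=cloud(d).reshape(-1,3)-[SEAT[0],SEAT[1],.04]; c,s=np.cos(YD),np.sin(YD)
    Q=np.c_[W[:,0]*c+W[:,1]*s,-W[:,0]*s+W[:,1]*c,W[:,2]]*1e3
    k=(abs(Q[:,2]-139)<4)&(Q[:,0]>8)&(Q[:,0]<36)&(abs(Q[:,1])<90)
    print(n,'ledge y',np.percentile(Q[k,1],[0,1,99,100]).round(1),k.sum(),'z',np.median(Q[k,2]),'zL,zR',np.median(Q[k&(Q[:,1]>25),2]),np.median(Q[k&(Q[:,1]<-25),2]))
    for y0 in(-50,40):
        kk=(abs(Q[:,2]-139)<4)&(abs(Q[:,1]-y0)<12)&(Q[:,0]>8)&(Q[:,0]<60); print(' back edge',y0,np.percentile(Q[kk,0],[95,100]).round(1) if kk.sum() else'')
E
```

```text
[0.50977822 0.17763503 0.18946174] [0.50959233 0.17761    0.189     ] 0.013189971075676814 [-0.04  0.36 -5.25] 9.525Traceback (most recent call last):
  File "<stdin>", line 14, in <module>
    return _quantile_unchecked(
        a, q, axis, out, overwrite_input, method, keepdims, weights)
    return _ureduce(a,
                    func=_quantile_ureduce_func,
    ...<5 lines>...
                    overwrite_input=overwrite_input,
                    method=method)
    r = func(a, **kwargs)
    result = _quantile(arr,
                       quantiles=q,
    ...<2 lines>...
                       out=out,
                       weights=wgt)
    slices_having_nans = np.isnan(arr[-1, ...])
                                  ~~~^^^^^^^^^
IndexError: index -1 is out of bounds for axis 0 with size 0
```

View pics/top1.png

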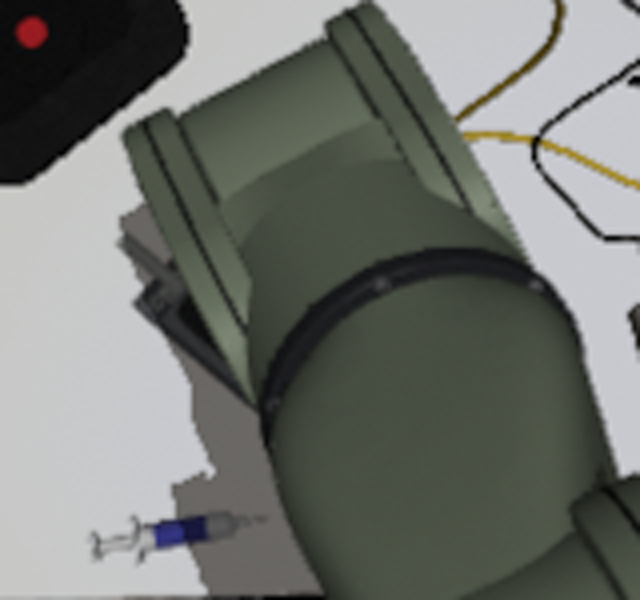

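The arm hides the rest from the top camera, so I use the side view.

```bash
python3 - <<'E'
from h import *
d=cam('side'); np.savez('side1.npz',**d)
f=d['frame'][180:330,230:380].copy()
cv2.imwrite('pics/side1.png',cv2.resize(f[:,:,::-1],(600,600),interpolation=cv2.INTER_CUBIC))
# predicted pixels (crop coords) of rest points at hover, origin D(0,0,40)
for nm,q in dict(keeper=(-48,-12,12),keepL=(-48,-12,12),footFL=(-33,55,0),footBL=(70,55,0),ledgeBL=(40,68,139),ledgeFL=(4,68,139),ledgeBR=(40,-68,139),tabFL=(-63,70,90),chanC=(0,55,0)).items():
    u,v=proj(d,D(q[0],q[1],q[2]+40)); print(nm,round((u-230)*4),round((v-180)*4))
for nm,q in dict(railFL=(-13.5,50,14),railBL=(13.5,50,14),earL=(60,66,22)).items():
    u,v=proj(d,D(*q)); print(nm,round((u-230)*4),round((v-180)*4))
E
```

```text
keeper 392 407
keepL 392 407
footFL 270 441
footBL 211 353
ledgeBL 188 168
ledgeFL 209 195
ledgeBR 415 121
tabFL 253 332
chanC 250 411
railFL 269 459
railBL 253 435
earL 201 391
```

View pics/side1.png

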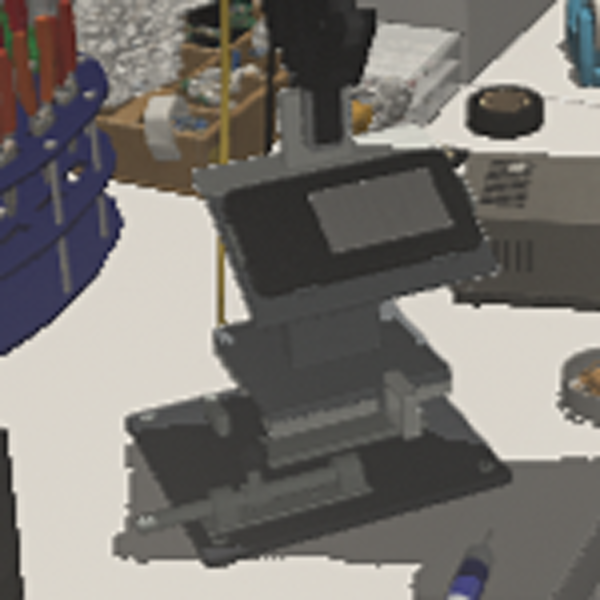

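The side view shows the rest hovering squarely over the rail, with the keeper at crop (402,405) and the rail and foot front at (270..385, 390..450). Predicted points lie within a few crop pixels, so I check finer with an overlay.

```bash
python3 - <<'E'
from h import *
d=dict(np.load('side1.npz')); x0,y0,k=270,210,7
f=cv2.resize(d['frame'][y0:y0+85,x0:x0+110][:,:,::-1],None,fx=k,fy=k,interpolation=cv2.INTER_CUBIC)
f=cv2.convertScaleAbs(f,alpha=1.6,beta=10)
def L(pts,c,dz=0):
    P=np.array([[(a-x0+.5)*k,(b-y0+.5)*k] for a,b in (proj(d,D(x,y,z+dz)) for x,y,z in pts)])
    cv2.polylines(f,[np.round(P).astype(int)],False,c,1)
r=(0,0,255);g=(0,255,0)
L([(-33,-55,0),(-33,55,0),(70,55,0)],r,40)
L([(4,68,139),(40,68,139)],r,40); L([(-63,-70,90),(-63,70,90)],r,40)
L([(-57,-22,3.5),(-39,-22,3.5),(-39,-22,20.5),(-57,-22,20.5),(-57,-22,3.5)],(0,255,255),40)
L([(-57,-12,3.5),(-39,-12,3.5),(-39,-12,20.5),(-57,-12,20.5),(-57,-12,3.5)],r,40)
L([(-13.5,-50,14),(-13.5,50,14),(13.5,50,14)],g); L([(-13.5,-50,8),(-13.5,50,8),(13.5,50,8)],g)
L([(30,66,22),(60,66,22)],g); L([(-76,110,8),(-76,-74,8),(80,-74,8)],g)
cv2.imwrite('pics/ov.png',f)
E
```

```text
(no output)
```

View pics/ov.png

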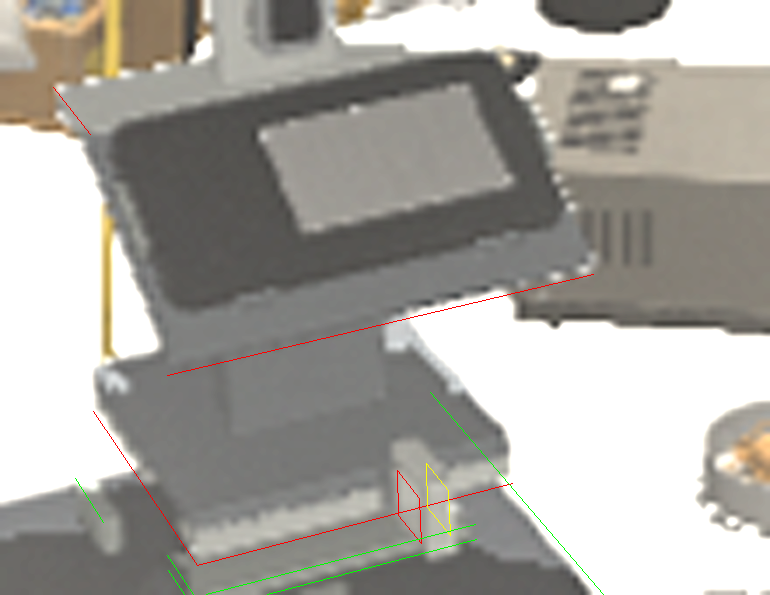

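The overlay agrees with the held rest to about 1–2 mm. I lower gently and judge the seating by the contact height: about 157 mm if seated, 6 mm higher if on the rail.

```bash
sed -i 's/SEAT=np.array(\[.4925,.193/SEAT=np.array([.4925,.194/' h.py; python3 - <<'E'
from h import *
ctrl.servo_line(D(23,0,176),down(YD),speed=.05); ctrl.wait(.2)
hit=ctrl.servo_line(D(23,0,153),speed=.02,f_stop=3)
p=ctrl.current_position(); print(hit,p,ctrl.current_ft_force().round(2),ctrl.current_moment().round(3),ctrl.current_time_s())
E
```

```text
True [0.50963166 0.1780938  0.1567394 ] [-0.38 -2.31  6.66] [-0.288 -0.008 -0.016] 11.1167
```

Seated height reached. I release, then do the two presses.

```bash
python3 - <<'E'
from h import *
ctrl.move_gripper(.045); ctrl.wait(.2)
print('rel',ctrl.current_ft_force().round(2))
print(ctrl.servo_line(D(23,0,212),speed=.12,f_stop=8))
ctrl.move_gripper(0)
for y in(46,-46):
    ctrl.servo_line(D(25,y,205),down(YD),speed=.15)
    ctrl.servo_line(D(25,y,160),speed=.1); ctrl.wait(.15)
    f0=ctrl.current_ft_force()
    hit=ctrl.servo_line(D(25,y,140),speed=.02,f_stop=6); p=ctrl.current_position(); f=ctrl.current_ft_force(); ctrl.wait(.3)
    print(y,hit,p.round(4),(f-f0).round(1),(ctrl.current_ft_force()-f0).round(1),ctrl.current_position().round(4),ctrl.current_time_s())
    ctrl.servo_line(D(25,y,205),speed=.12)
# look
d=cam('side'); np.savez('side2.npz',**d)
x0,y0,k=270,210,7
f=cv2.resize(d['frame'][y0:y0+85,x0:x0+110][:,:,::-1],None,fx=k,fy=k,interpolation=cv2.INTER_CUBIC)
cv2.imwrite('pics/s2.png',cv2.convertScaleAbs(f,alpha=1.6,beta=10))
E
```

```text
rel [-0.1   0.25  0.55]
False
46 True [0.542  0.2116 0.1471] [-0.5 -3.1 12.3] [-0.5 -0.  10.1] [0.5419 0.2115 0.1471] 15.025
-46 True [0.4803 0.1431 0.147 ] [-1.6 -0.4  8.3] [-1.7 -0.5 10.6] [0.4803 0.1431 0.1471] 18.15
```

View pics/s2.png

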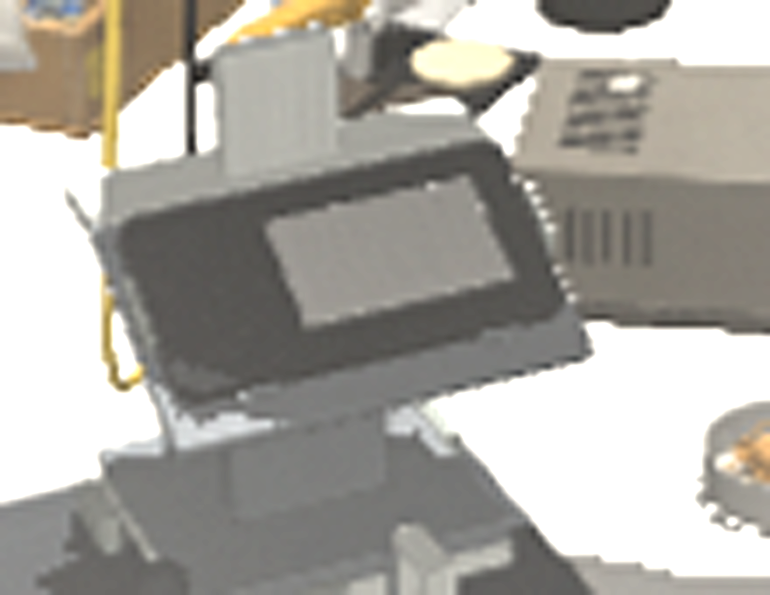

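Both presses hit at 147.1 mm, so the rest is level and fully down. Next I push the bolt with the tool tilted 45°.

```bash
python3 - <<'E'
from h import *
T=tilt(YD,np.radians(45),0)
ctrl.servo_line(D(0,0,260),speed=.15)
try: ctrl.servo_line(D(-133,100,180),T,speed=.15)
except ctrl.MotionError as e:
    print(e); ctrl.goto(D(-133,100,180),T)
print(ctrl.current_joints().round(2),ctrl.current_position().round(3),ctrl.current_time_s())
ctrl.servo_line(D(-133,100,134),speed=.12); ctrl.wait(.1)
print('in',ctrl.servo_line(D(-43,100,44),speed=.08,f_stop=4),ctrl.current_position().round(4),D(-43,100,44).round(4),ctrl.current_ft_force().round(2),ctrl.current_time_s())
d=cam('side'); cv2.imwrite('pics/s3.png',cv2.resize(d['frame'][200:340,220:380][:,:,::-1],None,fx=4,fy=4,interpolation=cv2.INTER_CUBIC))
E
```

```text
[-1.32  0.97  0.48  1.6   0.52  0.85 -2.13] [0.461 0.356 0.181] 21.1083
in False [0.5274 0.2974 0.0442] [0.5275 0.2971 0.044 ] [0.03 1.24 0.83] 23.4833
```

View pics/s3.png

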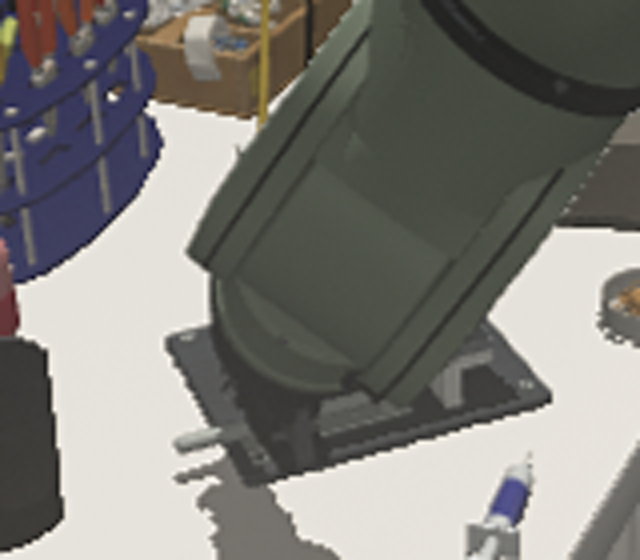

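The wrist hides the knob, but the tool is at the planned spot with no contact force. I push now, then look.

```bash
python3 - <<'E'
from h import *
f0=ctrl.current_ft_force()
def dk(p):
    w=p-D(0,0,0); c,s=np.cos(YD),np.sin(YD); return (np.array([w[0]*c+w[1]*s,-w[0]*s+w[1]*c,w[2]])*1e3).round(1)
Y=dk(np.r_[ctrl.current_ft_force()/1e3]+D(0,0,0))
for y in(92,84,70,60,54,44):
    h=ctrl.servo_line(D(-43,y,44),speed=.03,f_stop=12)
    f=ctrl.current_ft_force()-f0
    print(y,h,dk(ctrl.current_position()),'F dock',dk(f/1e3+D(0,0,0)),ctrl.current_time_s())
    if h: break
E
```

```text
92 False [-43.1  91.9  44. ] F dock [ 0.7 -0.4 -0.7] 23.95
84 False [-43.   83.8  44. ] F dock [-0.6  0.9  0.9] 24.3667
70 True [-43.3  74.4  44. ] F dock [ 0.5  1.6 -0.6] 24.7667
```

```bash
python3 - <<'E'
from h import *
c,s=np.cos(YD),np.sin(YD); M=np.array([[c,s,0],[-s,c,0],[0,0,1]])
o=D(0,0,0)
for y in(70,64,58,52,46,40,34):
    h=ctrl.servo_line(D(-43,y,44),speed=.02,f_stop=12)
    f=ctrl.current_ft_force(); ctrl.wait(.1)
    print(y,h,(M@(ctrl.current_position()-o)*1e3).round(1),(M@f).round(1),(M@ctrl.current_ft_force()).round(1),ctrl.current_time_s())
    if h: break
E
```

```text
70 True [-43.7  74.1  43.8] [0.  2.6 1.5] [0.7 3.2 2. ] 25.075
```

```bash
python3 - <<'E'
from h import *
c,s=np.cos(YD),np.sin(YD); M=np.array([[c,s,0],[-s,c,0],[0,0,1]])
o=D(0,0,0)
def st(t):
    ctrl.wait(.1); F=M@ctrl.current_ft_force(); print(t,(M@(ctrl.current_position()-o)*1e3).round(1),F.round(1),(M@ctrl.current_moment()).round(3)); return F
st('now')
ctrl.servo_line(D(-43,84,44),speed=.04); st('84')
ctrl.servo_line(D(-43,77,44),speed=.03); st('77')
for y in(76,75,74,73,72,71):
    ctrl.servo_line(D(-43,y,44),speed=.02)
    F=st(y)
    if abs(F).max()>9: break
print(ctrl.current_time_s())
E
```

```text
now [-43.7  74.1  43.7] [0.  3.  2.1] [0.281 0.551 0.476]
84 [-42.8  84.   44. ] [ 2.8  1.7 -2.5] [0.196 0.788 0.319]
77 [-43.1  77.   43.9] [ 0.1  0.9 -0.9] [0.092 0.944 0.138]
76 [-43.1  76.3  44.1] [-1.2  5.1 -0.2] [0.461 0.767 0.68 ]
75 [-43.1  75.7  44.2] [-0.8  8.8  3.5] [0.709 0.518 1.123]
74 [-43.2  75.3  44.4] [-1.2 11.1  4. ] [0.928 0.31  1.597]
27.2083
```

Resistance sits about 43 mm above the tool axis, judging by moment over force. So the gripper's linkage is touching the table's side and the finger isn't blocked at the knob. I back out, look, and redo it with the tool turned a quarter about its axis so the linkage spreads along y.

```bash
python3 - <<'E'
from h import *
ctrl.servo_line(D(-43,100,44),speed=.1)
ctrl.servo_line(D(-133,100,134),speed=.15)
ctrl.servo_line(D(-133,60,200),speed=.15)
ctrl.servo_line(D(0,-30,260),down(YD),speed=.2)
print(ctrl.current_time_s(),ctrl.current_joints().round(2))
d=cam('side'); np.savez('side3.npz',**d); x0,y0,k=250,225,6
f=cv2.convertScaleAbs(cv2.resize(d['frame'][y0:y0+95,x0:x0+125][:,:,::-1],None,fx=k,fy=k,interpolation=cv2.INTER_CUBIC),alpha=1.7,beta=10)
def L(pts,c):
    P=np.array([[(a-x0+.5)*k,(b-y0+.5)*k] for a,b in (proj(d,D(*q)) for q in pts)]); cv2.polylines(f,[np.round(P).astype(int)],False,c,1)
r=(0,0,255);g=(0,255,0);b=(255,0,0)
L([(4,68,147),(40,68,147)],r); L([(-63,-70,98),(-63,70,98)],r); L([(-33,-55,8),(-33,55,8),(70,55,8)],r)
L([(-48,72,55),(-48,72,46)],g); L([(-48,32,55),(-48,32,46)],b); L([(60,66,22),(30,66,22),(30,66,8)],g)
cv2.imwrite('pics/s4.png',f)
# compare motion of rest between after-press and now (template match of phone)
a=np.load('side2.npz')['frame']; t=a[222:280,283:357]
for nm,(y1,y2,x1,x2) in dict(phone=(228,275,285,352),keeper=(284,295,325,334)).items():
    R=cv2.matchTemplate(d['frame'][y1-8:y2+8,x1-8:x2+8],a[y1:y2,x1:x2],cv2.TM_CCOEFF_NORMED); _,v,_,m=cv2.minMaxLoc(R); print(nm,v,m[0]-8,m[1]-8)
E
```

```text
31.025 [-0.36  0.56 -0.1   1.7   0.07  0.89 -1.22]
phone 0.8804238438606262 0 0
keeper 0.9068422317504883 1 -1
```

View pics/s4.png

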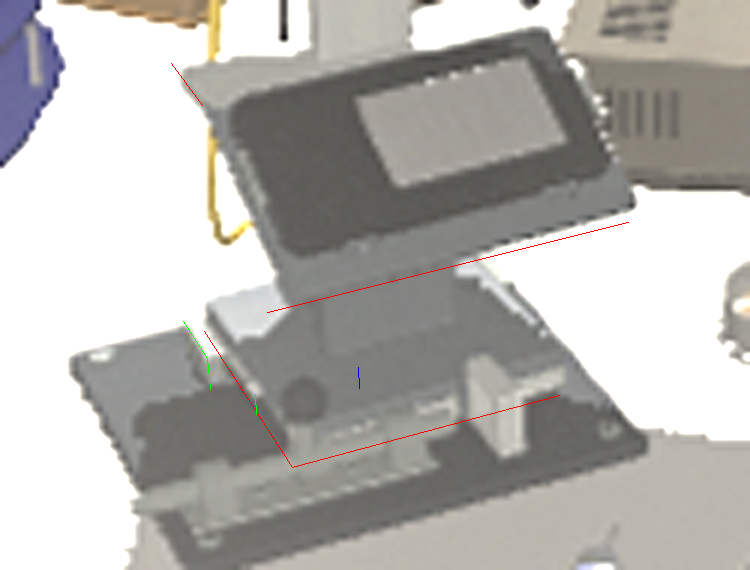

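The knob is at crop (303,400), about 17 mm along, so the bolt is partly pushed. The brush has shifted the rest about 2–3 mm toward the right ear. I re-grip the lug, recentre it, press both ends again, then finish the bolt with the turned tool.

```bash
python3 - <<'E'
from h import *
R=down(YD)
ctrl.move_gripper(.05)
ctrl.servo_line(D(23,-2.8,215),R,speed=.2)
print(ctrl.servo_line(D(23,-2.8,157),speed=.1,f_stop=8))
ctrl.move_gripper(0,60); ctrl.wait(.1); print('g',ctrl.current_width(),ctrl.current_ft_force().round(1),ctrl.current_moment().round(2))
ctrl.servo_line(D(23,-2.8,160),speed=.04); ctrl.wait(.15); print('lift',ctrl.current_ft_force().round(1),ctrl.current_moment().round(2))
ctrl.servo_line(D(23,-.3,160),speed=.03); ctrl.wait(.15); print('ctr',ctrl.current_ft_force().round(1),ctrl.current_moment().round(2))
print(ctrl.servo_line(D(23,-.3,153),speed=.02,f_stop=3),ctrl.current_position()[2],ctrl.current_ft_force().round(1))
ctrl.move_gripper(.045); ctrl.wait(.1)
ctrl.servo_line(D(23,0,210),speed=.15,f_stop=8); ctrl.move_gripper(0)
for y in(46,-46):
    ctrl.servo_line(D(25,y,200),R,speed=.2)
    ctrl.servo_line(D(25,y,156),speed=.12); ctrl.wait(.1); f0=ctrl.current_ft_force()
    h=ctrl.servo_line(D(25,y,140),speed=.02,f_stop=6); ctrl.wait(.2)
    print(y,h,ctrl.current_position().round(4),(ctrl.current_ft_force()-f0).round(1))
    ctrl.servo_line(D(25,y,200),speed=.15)
print(ctrl.current_time_s())
E
```

```text
False
g 0.013354055857051452 [-1.1 -2.9  6.2] [-0.36  0.3   0.03]
lift [ 0.2 -0.3 -5.3] [-0.05 -0.04 -0.01]
ctr [ 0.4  0.3 -5.4] [-0.05 -0.05  0.01]
True 0.1572559907639212 [-1.3 -2.6 10.7]
46 True [0.5421 0.2117 0.1471] [1.  1.5 9.3]
-46 True [0.4803 0.1431 0.1471] [-1.8 -0.7 11.9]
40.5667
```

```bash
cat > push.py <<'E'
from h import *
import sys
c,s=np.cos(YD),np.sin(YD); M=np.array([[c,s,0],[-s,c,0],[0,0,1]]); o=D(0,0,0)
def run(ys,lim=13):
    f0=ctrl.current_ft_force(); m0=ctrl.current_moment()
    for y in ys:
        ctrl.servo_line(D(-46,y,41),speed=.03,f_stop=25)
        F=M@(ctrl.current_ft_force()-f0)
        print(y,(M@(ctrl.current_position()-o)*1e3).round(1),F.round(1),(M@(ctrl.current_moment()-m0)).round(2),round(ctrl.current_time_s(),1))
        if F[1]>lim: print('LIMIT'); break
E
python3 - <<'E'
from push import *
T=tilt(YD,np.radians(45),1)
ctrl.servo_line(D(-20,0,250),speed=.25)
try: ctrl.servo_line(D(-133,95,190),T,speed=.2)
except ctrl.MotionError as e: print(e); ctrl.goto(D(-133,95,190),T)
print(ctrl.current_joints().round(2),ctrl.current_time_s())
ctrl.servo_line(D(-133,95,128),speed=.15); ctrl.wait(.1)
print('in',ctrl.servo_line(D(-46,95,41),speed=.12,f_stop=10),(M@(ctrl.current_position()-o)*1e3).round(1)); ctrl.wait(.1)
run([85,80,76,72,68,64,60,57,54,52])
E
```

```text
[-1.06  0.89 -0.06  1.61  0.91  1.13 -0.89] 42.9083
in False [-46.6  95.4  41.4]
85 [-46.   85.   41.1] [-0.1  0.2  0.7] [-0.01 -0.05  0.02] 45.3
80 [-46.   79.9  41. ] [0.3 0.5 0. ] [ 0.03 -0.03  0.03] 45.6
76 [-46.   75.9  41. ] [-0.2  0.5 -0.1] [0.02 0.03 0.06] 45.9
72 [-46.   71.9  41. ] [-0.9  0.8  0.2] [-0.03 -0.05 -0.04] 46.2
68 [-46.   67.8  41. ] [-0.6  0.3  0.6] [-0.04 -0.06  0.02] 46.5
64 [-46.   63.8  41. ] [0.2 0.2 0.2] [ 0.01 -0.02  0.03] 46.8
60 [-46.   59.8  41. ] [-0.7  0.3  0.7] [0.04 0.01 0.04] 47.1
57 [-46.   56.8  41. ] [-0.1  0.2 -0.5] [-0.01 -0.08  0.03] 47.3
54 [-46.   53.8  41. ] [ 0.8  0.6 -0.8] [ 0.08 -0.09  0.03] 47.6
52 [-46.1  52.3  41.1] [ 0.5  4.9 -0.3] [ 0.69 -0.07  0.72] 47.8
```

```bash
python3 - <<'E'
from push import *
run([51,50,49,48,47,46],12)
E
```

```text
51 [-46.2  51.9  41.1] [ 0.1  4.1 -0.5] [ 0.71 -0.03  0.69] 48.1
50 [-46.3  51.6  41.2] [ 2.2 10.4 -1.3] [ 1.5  -0.08  1.53] 48.3
49 [-46.6  51.3  41.4] [ 0.5 13.1  1.5] [ 1.91 -0.23  1.96] 48.6
LIMIT
```

A hard stop at TCP y = 51.3 mm with the force on the fingertip matches the bolt being home. I back off and verify numerically.

```bash
python3 - <<'E'
from push import *
ctrl.servo_line(D(-46,62,41),speed=.1)
ctrl.servo_line(D(-133,62,128),speed=.15)
ctrl.servo_line(D(-133,60,200),speed=.2)
ctrl.servo_line(D(0,-30,265),down(YD),speed=.22)
print(ctrl.current_time_s())
d=cam('side'); np.savez('side4.npz',**d)
for n in('side0','side3','side4'):
    e=dict(np.load(n+'.npz')); W=(cloud(e).reshape(-1,3)-o)@M.T*1e3; col=e['frame'].reshape(-1,3).max(1)
    k=(abs(W[:,0]+48)<16)&(W[:,2]>37)&(W[:,2]<62)&(W[:,1]>0)&(W[:,1]<100)
    print(n,k.sum(),W[k].mean(0).round(1),W[k].std(0).round(1))
    L=(abs(W[:,2]-147)<6)&(W[:,0]>6)&(W[:,0]<38)
    for s_ in(1,-1):
        q=L&(W[:,1]*s_>28)&(W[:,1]*s_<66); print('  ledge',s_,q.sum(),np.nanmedian(W[q,2]) if q.sum() else '')
    K=(abs(W[:,0]+48)<18)&(W[:,2]>8)&(W[:,2]<32)&(abs(W[:,1]+12)<12); print('  keeper region',K.sum(),W[K].mean(0).round(1) if K.sum() else '')
E
```

```text
52.1917
side0 49 [-51.7  72.5  48.9] [2.8 4.2 4.6]
  ledge 1 0 
  ledge -1 0 
  keeper region 52 [-47.3 -12.1   9. ]
side3 47 [-51.5  55.2  49.5] [3.4 4.  4. ]
  ledge 1 107 147.20512806223198
  ledge -1 94 147.2003072442316
  keeper region 142 [-47.  -13.5  16.9]
side4 48 [-51.6  33.9  48.7] [3.1 3.8 4.8]
  ledge 1 112 147.19419380914155
  ledge -1 99 147.2953982991248
  keeper region 130 [-50.5 -10.2  19. ]
```

```bash
python3 - <<'E'
from push import *
def kn(e):
    W=(cloud(e).reshape(-1,3)-o)@M.T*1e3
    k=(abs(W[:,0]+48)<16)&(W[:,2]>37)&(W[:,2]<62)&(W[:,1]>0)&(W[:,1]<100)
    w=W[k]; t=(abs(W[:,0]+48)<10)&(W[:,2]>17)&(W[:,2]<32)&(W[:,1]>90)&(W[:,1]<160)
    pr=np.nanpercentile(W[t,1],97) if t.sum()>5 else None
    return w[:,1].mean(),np.median(w[:,1]),(w[:,1].min()+w[:,1].max())/2,pr,t.sum()
for n in('side0','side3'): print(n,np.array(kn(dict(np.load(n+'.npz'))),float).round(1))
r=np.array([kn(cam('side')) for _ in range(6)],float); print(r.mean(0).round(2),r.std(0).round(2))
# rod-tail end along its axis in colour: brightness profile at x-48,z20
for n in('side0','side3','side4'):
    e=dict(np.load(n+'.npz')); g=cv2.cvtColor(e['frame'],cv2.COLOR_RGB2GRAY).astype(np.float32)
    ys=np.arange(90,150,3); uv=np.array([proj(e,D(-48,y,22)) for y in ys],np.float32)
    print(n,cv2.remap(g,uv[:,:1],uv[:,1:],1).ravel().astype(int).tolist())
print(ctrl.current_time_s())
E
```

```text
side0 [ 72.5  72.8  71.5 137.7 114. ]
side3 [ 55.2  56.   53.9 121.6  79. ]
[33.88 34.47 32.74 99.98 34.33] [0.07 0.32 0.23 0.24 0.75]
side0 [143, 129, 135, 152, 156, 155, 152, 157, 143, 145, 154, 149, 149, 150, 146, 146, 125, 176, 204, 202]
side3 [91, 90, 90, 92, 93, 92, 92, 93, 91, 94, 106, 178, 213, 210, 211, 211, 211, 211, 211, 211]
side4 [91, 90, 89, 86, 61, 59, 60, 60, 62, 122, 205, 213, 211, 211, 211, 211, 211, 211, 211, 211]
52.5417
```

```bash
python3 -c "
from h import *
print(ctrl.current_ft_force().round(1)); print(ctrl.job_done())"
```

```text
[-0.4 -0.   1.2]
the job is handed in; nothing more can be done
None
```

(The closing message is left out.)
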